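# Draw the flow-cell cassette and rinse it

## Task

Draw the cassette with the red post straight out of its side slot in the detector and let go of it lying flat in front, then take it again round its body and set it gently down in the steel-cornered cradle of the rinse station, post end under the cleaner bottle's nozzle. Once it lies released in the cradle, and not before, press the bottle's white cap fully down and let it spring back up. Leave the blue-post cassette in its slot and the other things on the bench undisturbed.

Things in the scene. Friction and masses are not known exactly. Their poses are not given: they have to be found in the camera images.
- bay: White detector module, wine-red side edges, fixed. Origin on the bench midway between its two slot mouths, in the plane of the front face; y points into the module, z up: cassettes come out along -y. Slot centres at x = -50 and +50 mm; each 52 mm wide, open from z = 4 to 54 mm, 132 mm deep. Roof top 70 mm up.
- tower (a point): Top centre of the module's tower, at (0, 192, 170) mm in the bay's frame. The tower rises behind the slots from y = 132 mm; black valves reach from its front to y = 112 mm and above its top to z = 205 mm.
- apron (a point): Middle of the steel apron in front of the slots, at (0, -95, 4) mm in the bay's frame: flat plate, top 4 mm above the bench, level with the slot floors, 200 mm wide (x), reaching to y = -190 mm.
- cassette: Cassette to take: grey block 46 (x) x 110 (y) x 44 (z) mm, 0.22 to 0.45 kg, in one of the two slots, parallel to the bay's axes, front face 0 to 15 mm inside the mouth; 3 mm play each side. Origin: centre of the block's underside. From its -y face a dark tongue, 22 mm wide, 12 mm thick, runs to y = -118 mm and carries a red post. Red patch on top at that end.
- cassette_post (a point): On the axis of the upright red post, at (0, -105, 42) mm in the cassette's frame: where to grip it from above. Post 16 mm diameter (17 mm in its top 3 mm), from 12 to 62 mm above the cassette's underside.
- spare: The same cassette but with a blue post, in the other slot; same size and origin. It stays.
- station: Rinse station, fixed. Origin on the bench under the cradle's centre; z up, y from bottle to cradle. White base plate 100 mm wide, y = -215 to 75 mm, top 6 mm above the bench. A cassette in the cradle has its origin over this origin, its axes parallel to the station's (post toward -y), underside at z = 6 mm.
- cradle (a point): Floor centre of the cradle, (0, 0, 6) mm in the station's frame. Steel guides to z = 24 mm: side guides with inner faces at x = -28 and 28 mm, only at y = 34 to 56 and -56 to -34 mm (free between for fingers); end stop, inner face y = 60 mm; two end lips, inner faces y = -60 mm, with 36 mm between them for the tongue.
- bottle (a point): Foot centre of the cleaner bottle, fixed at (0, -170, 6) mm in the station's frame: clear with a blue band, 78 mm across its foot, 68 mm above. The 12 mm wide spout of its cap overhangs the cradle's post end, so a cassette cannot be lowered there from high up: bring the post in under the spout from the +y side.
- nozzle (a point): Lower end of the cap's spout, at (0, -105, 148) mm in the station's frame, 148 mm above the bench with the cap up; the post of a cassette in the cradle stands straight below it. Moves down with the cap.
- cap_top (a point): Centre of the top of the white round cap of the cleaner bottle, 42 mm diameter, 184 mm above the bench when up.
- cap (a joint): Press depth of the cap in m: 0 up, 0.012 fully down. Spring: about 2.4 N to start, about 7 N fully down; it returns by itself.
- amber_bottle: Bystander: amber glass bottle with white cap, 66 mm diameter, 150 mm tall, standing beyond the work area. Origin: centre of its underside.
- beaker: Bystander: open glass beaker, 76 mm rim diameter, 90 mm tall. Origin: centre of its underside.
- jar: Bystander: glass jar with a blue lid, 60 mm diameter, 80 mm tall. Origin: centre of its underside.
- wrench: Bystander: steel wrench lying flat on the bench, 160 mm long. Origin: middle of its underside.
- syringe: Bystander: large plastic syringe lying on the bench, 155 mm long, 36 mm across its flange, 32 mm high. Origin: near its middle, on the bench.
There are look-alikes about, which are no part of the job. What is shaped like the cassette but green is not meant.

How it is judged:
On the way, in this order (a step that is already met when the one before it is completed fails the run):
1. the red-post cassette is fully out of its slot (its body clear of the mouth), lying flat on the apron or bench, let go and at rest (y of cassette in the frame of bay below -0.056 m and height (world z) of cassette below 0.008 m and angle between cassette's own z axis and vertical below 0.08 rad and contact force between the fingers and cassette below 0.05 N and linear speed of cassette below 0.02 m/s), for 0.2 s.
2. it lies in the cradle, post under the nozzle, let go and at rest (horizontal distance between cassette and station below 0.008 m and height (world z) of cassette below 0.012 m and angle between cassette's own z axis and vertical below 0.08 rad and angle between the y axis of cassette and the y axis of station, either way round below 0.12 rad and horizontal distance between cassette_post and nozzle below 0.02 m and contact force between the fingers and cassette below 0.05 N and linear speed of cassette below 0.02 m/s), for 0.2 s.
3. the cap is pressed down (more than 9 mm of its 12 mm) (value of joint cap above 0.009 m), for 0.05 s.
At the end, for the whole second after the job is handed in: Red-post cassette at rest flat in the cradle: origin within 8 mm of its centre, underside below 12 mm, axis within 0.12 rad, tilt below 0.08 rad, post within 20 mm of below the nozzle; cap back up within 2 mm; blue-post cassette within 20 mm of its start (horizontal distance between cassette and station below 0.008 m and height (world z) of cassette below 0.012 m and angle between cassette's own z axis and vertical below 0.08 rad and angle between the y axis of cassette and the y axis of station, either way round below 0.12 rad and horizontal distance between cassette_post and nozzle below 0.02 m and linear speed of cassette below 0.02 m/s and value of joint cap below 0.002 m and distance of spare from where it was at the start of the episode below 0.02 m); the robot touches nothing.
It fails at once if the cap is pressed (more than 5 mm) while the cassette is not in the cradle (value of joint cap above 0.005 m and not (horizontal distance between cassette and station below 0.008 m and height (world z) of cassette below 0.012 m)).
It fails at once if the cassette is dropped (out of the fingers with its underside more than 45 mm above the bench) (height (world z) of cassette above 0.045 m and contact force between the fingers and cassette below 0.02 N).
It fails at once if the blue-post cassette is moved by more than 20 mm (distance of spare from where it was at the start of the episode above 0.02 m).
It fails at once if a bystander is moved by more than 40 mm (distance of any of amber_bottle, beaker, jar, wrench, syringe from where it was at the start of the episode above 0.04 m).
It fails at once if the bottle or beaker or jar is tipped over (angle between any of amber_bottle, beaker, jar's own z axis and vertical above 0.5 rad).
It also fails if it takes over 72 s, if anything falls off the work surface, if the arm or the gripper's body presses on something with over 40 N, if the wrist force passes 120 N, or if a joint passes its speed limit or range.

## Robot

A 6-joint arm with a two-finger parallel gripper is mounted at the origin on the work surface. World frame = base frame: x ahead of the robot, y to its left, z up, the work surface at z = 0. Lengths are in m, angles in rad, forces in N, time in s.
With the tool pointing down it reaches from about 0.375 to 0.9 m from the base axis. Payload 3.1 kg.
Tool frame: the origin (TCP) lies on the centre line of the jaws, within the pads' length; the fingertips stand 19 mm ahead of it and the grasp point (between the pads) is the TCP; z points along the fingers, y is the line along which they close (so a half turn about z gives the same grasp; the last joint's range is limited). The gripper opens to 85 mm and grips with 20 to 120 N. Pads are 22 mm wide; open, the fingers measure 114 mm over their backs; the gripper's body (76 mm by 85 mm) begins 54 mm behind the grasp point. The pads swing forward as they close: fully open they stand 13 mm farther back than shut.
Start: joints at [0.938, 0.527, 1.433, -0, 1.181, -0.178], TCP at [0.275, 0.561, 0.214] pointing down, gripper open.
Joint ranges: [-3.08, 3.08], [-0.75, 2.2], [0.22, 2.44], [-1.43, 4.57], [0, 2.65], [-2.85, 2.85]. Speed limits (rad/s): [2.79, 2.79, 3.14, 3.14, 3.14, 3.14].

## Interface

Orientations are given as a unit quaternion [x, y, z, w].
In Python, from station import manip gives the robot as it stands.
- The arm moves only by the tool servo_tool, never from a script. Its argument "rows" is a list that holds one entry, the list of rows, each a list of 7 numbers: the turn, a rotation vector about the tool's x, y, z in degrees, then the shift along the tool's x, y, z in m, then the gripper command: -1 is shut, 1 is fully open, values between are in proportion. In form: [[[wx, wy, wz, tx, ty, tz, jaw], ...]]. A call has 1 to 8 rows; each row shifts and turns the commanded pose from where the row before left it, along the tool's axes as they then stand; what a row does not reach is not made up. A row lasts 1/12 s, in which the tool goes at most 41.7 mm and 7.16 degrees, less where a joint would pass 70% of its speed; a pose out of reach is approached as far as the arm can. A call is refused whole if a number of a shift passes 0.0417 or a number of a turn 7.16, either way. A call with a gripper value outside its range is refused whole. The fingers move at their own pace and stop on an object; "squeeze" is the grip in N (left out, the last holds). Time passes only in rows, so rows that do not move let the fingers close. It gives the time, the measured TCP pose, the force, the opening and the grip force at its end, in the units of the state.
- manip.sense(): the state, without advancing time (a new reading comes with each control period).
- manip.snapshot(name): name is "side" or "top"; returns the picture (480x640x3 uint8, blue, green, red); there is no depth.
- manip.camera_info(name): a dict with "K" (3x3 intrinsics, pixels), "camera_from_world" (4x4, takes a point from world to camera coordinates). Camera axes: x right, y down, z forward; pixel columns grow to the right and rows downward; lengths in m; the calibration is good to about 2 mm. A picture is of the moment at which its call begins. camera_info takes no time and is no camera call.
- manip.sign_off(): hands the job in; it is judged then, once.
The state is a dict: "t": time; "q": joint angles; "qd": joint speeds; "tau": joint torques, N m; "tcp_pos": TCP position; "tool_rot": TCP orientation; "force": force on the tool from outside, world axes, zero at the start; "ft_torque": the same for the moment, N m; "finger_gap": opening from 0.0 (shut) to 1.0 (fully open); "gripper_force": force on a finger pad.
Only numpy, scipy, OpenCV 4.12 (cv2) and the standard library are available. Lean on these libraries where they do the work, as an engineer would, in place of code of your own. Each camera call takes 0.05 s, during which the arm holds its last target. There are 200 camera calls.

## Working session

There is one attempt and no reset: what is moved stays moved. The work goes in short steps, Python scripts to look and compute and a tool call to move; the robot and the scene stay as the last step left them, time stands still between calls to the robot, and variables do not carry over. Pictures are saved under pics/ and viewed, at most 10 in all, crops included, and the job is handed in when it is done.

Besides the shell and the picture viewer there is one more tool, called after "Call:" as name(argument=value, ...), one argument or row to a line, values as JSON. servo_tool: Moves the arm, as the interface text tells. Its arguments: {"type":"object","properties":{"rows":{"type":"array","items":{"type":"array","items":{"type":"array","items":{"type":"number"}}}},"squeeze":{"type":"number"}},"required":["rows"]}

```bash
mkdir -p pics; ls; python3 - <<'E'
from station import manip
import cv2,numpy as np
np.set_printoptions(precision=4,suppress=True)
for n in ("side","top"):
    cv2.imwrite(f"pics/{n}0.png",manip.snapshot(n)); c=manip.camera_info(n); print(n,c["K"],c["camera_from_world"])
s=manip.sense(); print(s)
E
```

```text
pics
side [[502.1621   0.     319.8476]
 [  0.     502.1621 239.3212]
 [  0.       0.       1.    ]] [[ 0.8158 -0.5784 -0.0047 -0.3832]
 [-0.3279 -0.4558 -0.8275  0.329 ]
 [ 0.4765  0.6765 -0.5615  1.0952]
 [ 0.      0.      0.      1.    ]]
top [[504.4664   0.     318.5631]
 [  0.     504.4664 239.9354]
 [  0.       0.       1.    ]] [[ 0.024  -0.9996 -0.0173  0.0981]
 [-0.9935 -0.0219 -0.1121  0.5553]
 [ 0.1117  0.0199 -0.9935  1.2753]
 [ 0.      0.      0.      1.    ]]
{'t': 0.1, 'q': array([ 0.9375,  0.5284,  1.4338, -0.    ,  1.1814, -0.1785]), 'qd': array([ 0.0001, -0.0024, -0.0004, -0.0005,  0.0014, -0.0024]), 'tau': array([ -0.0001, -44.3303, -17.8586,  -0.0002,   0.0039,   0.    ]), 'tcp_pos': array([0.2741, 0.5609, 0.2134]), 'tool_rot': array([ 0.2254,  0.9743, -0.0009, -0.0004]), 'force': array([-0.3097,  0.2005, -0.3773]), 'ft_torque': array([-0.013 , -0.0365, -0.03  ]), 'gripper_force': 0.0, 'finger_gap': 0.996760629136931}
```

View pics/side0.png

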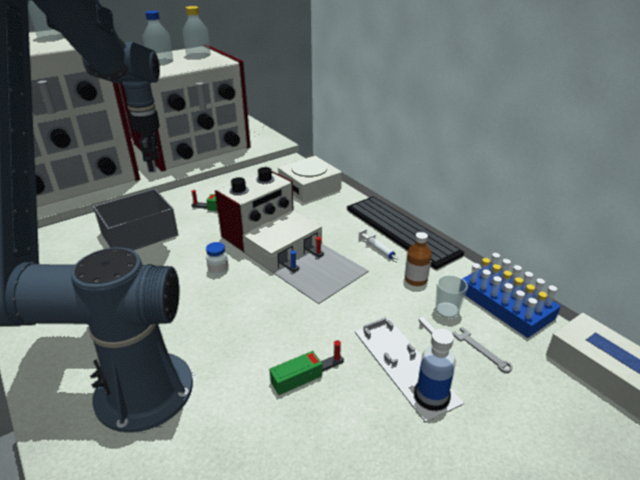

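View pics/top0.png

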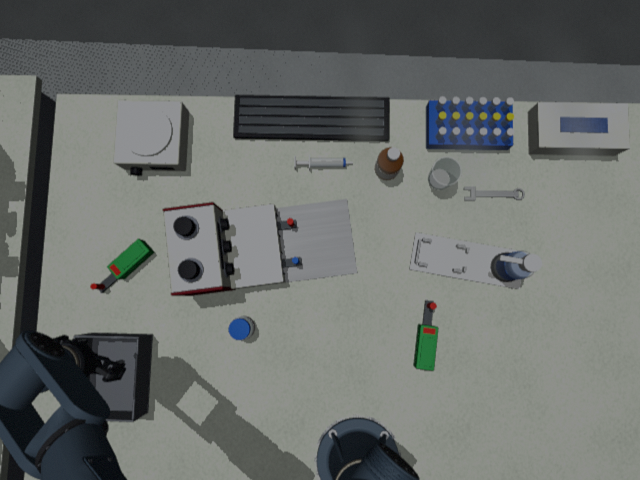

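The two views show the bay with red (top ≈(291,223), side ≈(318,243)) and blue ((296,261) / (293,258)) posts. The station plate spans about (412,235)–(535,285), with its bottle cap at about (527,263).
Red-post candidates (top view): bay slot (291,223), green cassette (97,287), green cassette (432,306). I choose (291,223), which is in the bay next to the blue one.

```bash
cat > h.py <<'E'
import cv2,numpy as np
from station import manip
np.set_printoptions(precision=4,suppress=True)
CI={n:manip.camera_info(n) for n in("side","top")}
def ray(n,p):
    c=CI[n];T=c["camera_from_world"];R=T[:3,:3]
    d=R.T@np.linalg.inv(c["K"])@np.array([p[0],p[1],1.]);return -R.T@T[:3,3],d/np.linalg.norm(d)
def plane(n,p,z):
    o,d=ray(n,p);return o+d*(z-o[2])/d[2]
def tri(ps,pt):
    (o1,d1),(o2,d2)=ray("side",ps),ray("top",pt)
    s=np.linalg.lstsq(np.c_[d1,-d2],o2-o1,rcond=None)[0];a,b=o1+d1*s[0],o2+d2*s[1]
    return (a+b)/2,np.linalg.norm(a-b)
def proj(n,X):
    T=CI[n]["camera_from_world"];x=CI[n]["K"]@(T[:3,:3]@np.asarray(X)+T[:3,3]);return x[:2]/x[2]
def blobs(m,off=(0,0),amin=6):
    k,l,s,c=cv2.connectedComponentsWithStats(m.astype(np.uint8));return [(s[i,4],s[i,:4]+np.array([*off,0,0]),c[i]+off) for i in range(1,k) if s[i,4]>=amin]
E
python3 - <<'E'
from h import *
S=cv2.imread("pics/side0.png");T=cv2.imread("pics/top0.png")
def crop(I,x,y,w,h):return cv2.resize(I[y:y+h,x:x+w],(400,300),interpolation=cv2.INTER_CUBIC)
cv2.imwrite("pics/c1.png",np.vstack([np.hstack([crop(T,260,190,108,81)*1,crop(T,405,220,144,108)]),np.hstack([crop(S,250,220,120,90),crop(S,350,310,140,105)])]))
for n,I,(x,y,w,h) in(("top",T,(260,190,110,110)),("side",S,(250,220,120,90))):
    H=cv2.cvtColor(I,cv2.COLOR_BGR2HSV)[y:y+h,x:x+w]
    red=((H[...,0]<10)|(H[...,0]>170))&(H[...,1]>130)&(H[...,2]>60)
    blu=(abs(H[...,0].astype(int)-112)<12)&(H[...,1]>120)&(H[...,2]>60)
    print(n,"red",blobs(red,(x,y)),"blue",blobs(blu,(x,y)))
g=cv2.cvtColor(T,cv2.COLOR_BGR2GRAY)
print(g[240,225:370:2]);print(g[195:300:2,320]);print(g[228:290:1,440]);print(g[248,400:440])
E
```

```text
top red [(np.int32(32), array([287, 219,   7,   6]), array([289.6875, 221.4688]))] blue [(np.int32(36), array([292, 257,   7,   7]), array([294.9722, 260.0833]))]
side red [(np.int32(59), array([316, 236,   5,  17]), array([318.0847, 243.3729]))] blue [(np.int32(79), array([290, 250,   6,  18]), array([292.7722, 258.3418]))]
[ 32  72  57 142 146 146 146 144 146 145 145 146 145 145 145 146 146 145
 145 146 145 145 146 146 146 145 146  46  79  90 137 137 136 136 135 135
 135 135 136 136 136 136 135 135 132 133 132 132 132 132 131 130 130 130
 130 129 129 130 130 130 129 128 129 128 140 144 142 143 143 142 140 142
 142]
[143 143 142 140 130 130 131 134 134 131 130 130 131 131 130 133 131 133
 132 132 132 135 133 131 131 130 132 130 131 133 133 130 131 130 131 132
 133 132 131 130 128 121 144 144 143 142 143 141 143 144 141 143 143]
[144 144 143 142 144 144 144 144 144 144 145 145 145 145 145 145 145 144
 145 146 146 145 145 146 146 145 145 144 145 145 145 145 145 146 145 146
 145 145 145 145 145 145 145 144 145 146 134 134 142 142 142 141 140 139
 138 139 139 141 143 143 143 144]
[144 145 144 142 142 144 144 144 145 145 145 142 122 142 147 145 111  70
 120 122 142 146 145 145 145 145 145 146 146 146 145 146 145 145 145 145
 145 146 145 145]
```

View pics/c1.png

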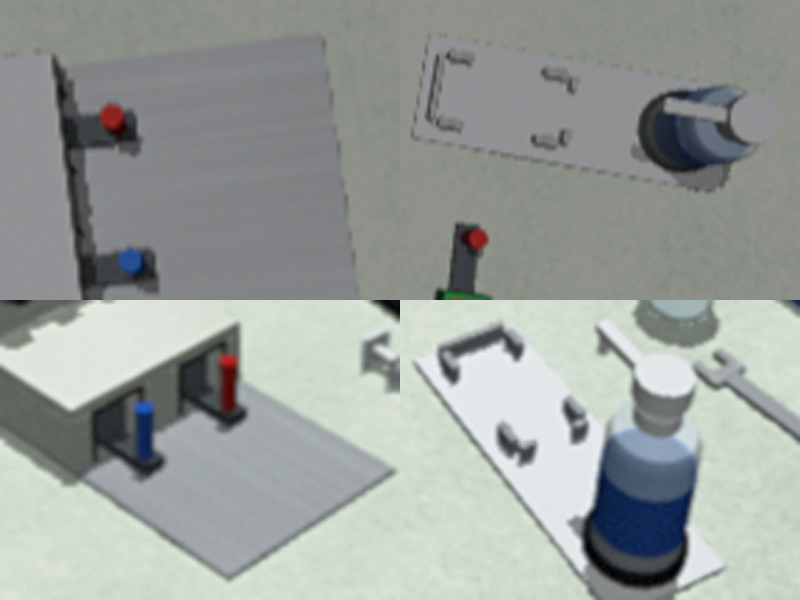

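The crop confirms it: the red post sits in the bay's upper slot (top 290,221) on a dark tongue, with the blue post below it. The cradle opening and spout are clear, and the spout points toward the cradle. Next I fit the edges.

```bash
cat >> h.py <<'E'
def edge(n,I,a,b,z,w=4):
    """subpixel edge near a-b, points cast on plane z, line fit -> (pt,dir,rms mm)"""
    g=cv2.GaussianBlur(cv2.cvtColor(I,cv2.COLOR_BGR2GRAY),(0,0),.8).astype(np.float32)
    a,b=np.array(a,float),np.array(b,float);d=(b-a)/np.linalg.norm(b-a);nn=np.array([-d[1],d[0]])
    t=np.arange(-w,w+.01,.25);P=[]
    for s in np.linspace(.05,.95,40):
        q=(a+s*(b-a))+t[:,None]*nn
        v=cv2.remap(g,q[:,0].astype(np.float32),q[:,1].astype(np.float32),cv2.INTER_LINEAR).ravel()
        G=abs(np.gradient(v));P.append(plane(n,q[np.argmax(G)],z)[:2])
    P=np.array(P,np.float32)
    for _ in range(3):
        vx,vy,x,y=cv2.fitLine(P,cv2.DIST_HUBER,0,1e-6,1e-6).ravel();r=abs((P-[x,y])@np.array([-vy,vx]));P=P[r<max(2*np.median(r),.0008)]
    return np.array([x,y]),np.array([vx,vy]),np.median(r)*1e3,len(P)
def meet(e,f):
    s=np.linalg.solve(np.c_[e[1],-f[1]],f[0]-e[0]);return e[0]+s[0]*e[1]
E
python3 - <<'E'
from h import *
S=cv2.imread("pics/side0.png");T=cv2.imread("pics/top0.png")
f=lambda e:print("  dir %.2f deg"%(np.degrees(np.arctan2(e[1][1],e[1][0]))%180),e[0],"rms",e[2],e[3])
c=lambda p,x0,y0,s,cx=0,cy=0:((p[0]-cx)/s+x0,(p[1]-cy)/s+y0)
t1=lambda p:c(p,260,190,108/27/1.08) if 0 else c(p,260,190,400/108)
t2=lambda p:c(p,405,220,400/144,400,0);s1=lambda p:c(p,250,220,400/120,0,300);s2=lambda p:c(p,350,310,400/140,400,300)
print("apron front/side top"); af=edge("top",T,t1((322,38)),(355.5,270),.004);f(af);at=edge("top",T,t1((85,62)),t1((318,38)),.004);f(at)
print("apron side view");sf=edge("side",S,s1((393,472)),s1((232,577)),.004);f(sf);sb=edge("side",S,s1((100,495)),s1((228,576)),.004);f(sb);st=edge("side",S,s1((260,395)),s1((390,468)),.004);f(st)
print("corners top",meet(af,at),"side",meet(sf,st),meet(sf,sb))
print("roof front edge top z.07");f(edge("top",T,t1((58,80)),t1((85,290)),.07,3))
print("roof edge side");f(edge("side",S,s1((75,410)),s1((238,326)),.07,3))
print("red",tri((318.1,237.3),(289.4,221.2)),"blue",tri((292.5,251.6),(294.9,259.7)))
print("plate top: long up, long low, end");pu=edge("top",T,t2((440,38)),t2((650,77)),.006,3);f(pu);pl=edge("top",T,t2((416,138)),t2((640,180)),.006,3);f(pl);pe=edge("top",T,t2((429,40)),t2((413,132)),.006,3);f(pe)
print(meet(pu,pe),meet(pl,pe))
print("plate side: long left, end");ql=edge("side",S,s2((420,368)),s2((575,572)),.006);f(ql);
H=cv2.cvtColor(S,cv2.COLOR_BGR2HSV)
g=cv2.cvtColor(T,cv2.COLOR_BGR2GRAY)
# cap disc: triangulate
print("cap", tri(s2((664,374)),t2((751,118))),"nozzle tip?",t2((668,107)),t2((722,117)))
print("guides: end stop top ends / side guides", [tri(a,b) for a,b in((s2((443,348)),t2((434,122))),(s2((500,326)),t2((440,55))))])
X=lambda z:plane("top",t2((751,118)),z)
print("cap on z .184",X(.184),plane("side",s2((664,374)),.184))
E
```

```text
apron front/side top
  dir 8.79 deg [0.5785 0.0243] rms 0.53148973 35
  dir 98.80 deg [0.6565 0.125 ] rms 0.41201913 26
apron side view
  dir 8.87 deg [0.5638 0.0191] rms 0.84501785 39
  dir 98.97 deg [0.455  0.0815] rms 0.2563037 29
  dir 99.76 deg [0.6537 0.1287] rms 1.3731601e-05 22
corners top [0.6699 0.0384] side [0.6697 0.0357] [0.4672 0.004 ]
roof front edge top z.07
  dir 9.16 deg [0.5513 0.2136] rms 0.01656686 32
roof edge side
  dir 8.24 deg [0.5159 0.2067] rms 0.6875131 31
red (array([0.5952, 0.1852, 0.0669]), np.float64(7.81357666655239e-05)) blue (array([0.497 , 0.1689, 0.0661]), np.float64(0.0018240080478557847))
plate top: long up, long low, end
  dir 81.36 deg [ 0.5593 -0.2815] rms 0.40608793 16
  dir 80.92 deg [ 0.4666 -0.2529] rms 0.18985021 30
  dir 170.56 deg [ 0.5315 -0.1436] rms 0.5964136 31
[ 0.579  -0.1515] [ 0.4853 -0.1359]
plate side: long left, end
  dir 81.05 deg [ 0.461  -0.2755] rms 0.18746069 37
cap (array([ 0.4957, -0.3757,  0.1814]), np.float64(0.0008377454425337956)) nozzle tip? (501.48, 258.52) (520.92, 262.12)
guides: end stop top ends / side guides [(array([ 0.4985, -0.1466,  0.0237]), np.float64(0.003456659904500311)), (array([ 0.5606, -0.1519,  0.0194]), np.float64(0.0002825390746826542))]
cap on z .184 [ 0.4952 -0.3744  0.184 ] [ 0.4939 -0.3775  0.184 ]
```

Call:
servo_tool(
  rows=[
    [[0,0,6.89,0,0,-0.011,0.2],[0,0,6.89,0,0,-0.011,0.2],[0,0,6.89,0,0,-0.011,0.2],[0,0,6.89,0,0,-0.011,0.2],[0,0,6.89,0,0,-0.011,0.2],[0,0,6.89,0,0,-0.011,0.2],[0,0,6.89,0,0,-0.011,0.2],[0,0,6.89,0,0,-0.011,0.2]],
  ],
)

```text
t: 0.77
tcp_pos: [0.2743, 0.5611, 0.3022]
tool_rot: [0.653, 0.757, -0.001, 0.0]
force: [0.2, -1.2, -0.7]
finger_gap: 0.599
gripper_force: 0.0
```

Call:
servo_tool(
  rows=[
    [[0,0,0,-0.035,0.0215,0,0.2],[0,0,0,-0.035,0.0215,0,0.2],[0,0,0,-0.035,0.0215,0,0.2],[0,0,0,-0.035,0.0215,0,0.2],[0,0,0,-0.035,0.0215,0,0.2],[0,0,0,-0.035,0.0215,0,0.2],[0,0,0,-0.035,0.0215,0,0.2],[0,0,0,-0.035,0.0215,0,0.2]],
  ],
)

```text
t: 1.43
tcp_pos: [0.488, 0.3094, 0.3019]
tool_rot: [0.651, 0.759, -0.0, -0.0]
force: [1.1, 1.5, -0.5]
finger_gap: 0.597
gripper_force: 0.0
```

Call:
servo_tool(
  rows=[
    [[0,0,0,-0.035,0.0215,0,0.2],[0,0,0,-0.035,0.0215,0,0.2],[0,0,0,-0.035,0.0215,0,0.2],[0,0,0,-0.035,0.0215,0,0.2],[0,0,0,0,0,0,0.2],[0,0,0,0,0,0,0.2]],
  ],
)

```text
t: 1.93
tcp_pos: [0.5949, 0.1838, 0.3013]
tool_rot: [0.652, 0.758, -0.001, -0.001]
force: [-0.6, 0.4, 0.3]
finger_gap: 0.599
gripper_force: 0.0
```

```bash
cat >> h.py <<'E'
from scipy.spatial.transform import Rotation as Rn
def to(X,yaw=None):
    """shift in tool axes from measured TCP to X, and turn about tool z so tool y lies at world angle yaw (deg)"""
    s=manip.sense();R=Rn.from_quat(s["tool_rot"]).as_matrix();a=np.degrees(np.arctan2(R[1,1],R[0,1]))
    print("t %.2f"%s["t"],"tcp",s["tcp_pos"],"yaw %.2f"%a,"z",R[:,2],"F",s["force"],"gap %.3f"%s["finger_gap"],"shift",R.T@(np.array(X)-s["tcp_pos"]),"turn",None if yaw is None else (a-yaw+180)%360-180,"q",s["q"])
E
python3 -c "
from h import *
to([.595,.184,.046],8.85)"
```

```text
t 1.93 tcp [0.5949 0.1838 0.3013] yaw 8.58 z [-0.0016 -0.0001 -1.    ] F [-0.6414  0.3645  0.257 ] gap 0.599 shift [0.0002 0.0006 0.2553] turn -0.2727205180684109 q [ 0.1203  0.4435  1.3293  0.0001  1.3704 -0.0294]
```

Call:
servo_tool(
  rows=[
    [[0,0,-0.27,0,0,0.04,0.2],[0,0,0,0,0,0.04,0.2],[0,0,0,0,0,0.04,0.2],[0,0,0,0,0,0.04,0.2],[0,0,0,0,0,0.035,0.2],[0,0,0,0,0,0.03,0.2],[0,0,0,0,0,0.02,0.2],[0,0,0,0,0,0.01,0.2]],
  ],
)

```text
t: 2.6
tcp_pos: [0.5902, 0.1871, 0.0439]
tool_rot: [0.648, 0.761, -0.002, -0.003]
force: [-0.3, 0.1, -0.2]
finger_gap: 0.601
gripper_force: 0.0
```

```bash
python3 -c "
from h import *
to([.595,.184,.046],8.85)
S=manip.snapshot('side');T=manip.snapshot('top')
cv2.imwrite('pics/c2.png',np.hstack([cv2.resize(S[180:300,260:380],(400,400),interpolation=2),cv2.resize(T[180:280,240:340],(400,400),interpolation=2)]))"
```

```text
t 2.60 tcp [0.5902 0.1871 0.0439] yaw 9.19 z [-0.0071 -0.0005 -1.    ] F [-0.2608  0.076  -0.2032] gap 0.601 shift [-0.0039  0.0042 -0.0021] turn 0.3385022519330789 q [ 0.1266  0.746   1.565   0.0005  0.8377 -0.0341]
```

View pics/c2.png

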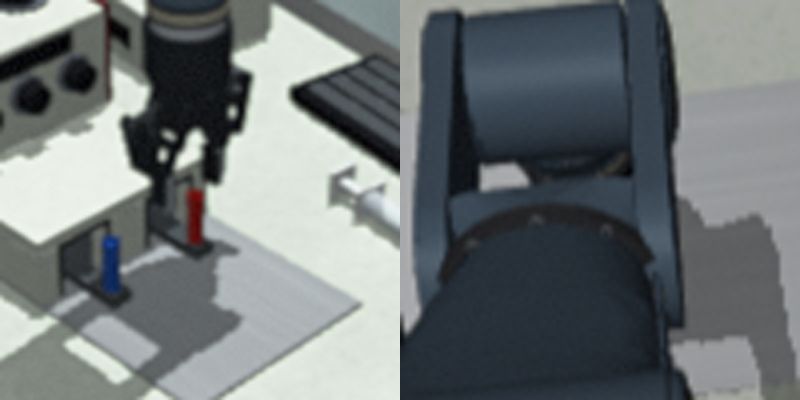

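Call:
servo_tool(
  rows=[
    [[0,0,0,-0.003,0,0,0.2],[0,0,0,0,0,0,0.2],[0,0,0,0,0,0,0.2]],
  ],
)

```text
t: 2.95
tcp_pos: [0.5958, 0.1832, 0.0493]
tool_rot: [0.649, 0.761, 0.001, 0.001]
force: [0.5, 0.6, -0.0]
finger_gap: 0.601
gripper_force: 0.0
```

```bash
python3 -c "
from h import *
to([.595,.182,.046],8.85)
S=manip.snapshot('side');x,y,w,h=290,210,60,60
H=cv2.cvtColor(S,cv2.COLOR_BGR2HSV)[y:y+h,x:x+w]
red=((H[...,0]<10)|(H[...,0]>170))&(H[...,1]>130)&(H[...,2]>60)
print(blobs(red,(x,y)))
for p in([.595,.184,.066],[.595,.184,.016]):print(proj('side',p))
"
```

```text
t 2.95 tcp [0.5958 0.1832 0.0493] yaw 9.09 z [ 0.0038  0.0005 -1.    ] F [ 0.4742  0.564  -0.0286] gap 0.601 shift [-0.0011 -0.001   0.0033] turn 0.2363464691218553 q [ 0.1193  0.7386  1.5608  0.0001  0.8384 -0.0393]
[(np.int32(58), array([316, 237,   5,  16]), array([318.1379, 243.8793]))]
[318.2851 237.7671]
[318.3928 251.701 ]
```

Call:
servo_tool(
  rows=[
    [[0,0,0,0,0,0.002,-1],[0,0,0,0,0,0,-1],[0,0,0,0,0,0,-1],[0,0,0,0,0,0,-1],[0,0,0,0,0,0,-1],[0,0,0,0,0,0,-1],[0,0,0,0,0,0,-1],[0,0,0,0,0,0,-1]],
  ],
  squeeze=30,
)

```text
t: 3.67
tcp_pos: [0.5946, 0.183, 0.0458]
tool_rot: [0.649, 0.761, 0.0, 0.0]
force: [-0.4, -0.8, 5.4]
finger_gap: 0.164
gripper_force: 29.4
```

Call:
servo_tool(
  rows=[
    [[0,0,0,-0.005,0,0,-1],[0,0,0,-0.01,0,0,-1],[0,0,0,-0.015,0,0,-1],[0,0,0,-0.02,0,0,-1],[0,0,0,-0.02,0,0,-1],[0,0,0,-0.02,0,0,-1],[0,0,0,-0.02,0,0,-1],[0,0,0,-0.02,0,0,-1]],
  ],
)

```text
t: 4.33
tcp_pos: [0.6152, 0.055, 0.0458]
tool_rot: [0.649, 0.761, 0.001, -0.0]
force: [-0.9, 4.3, 5.8]
finger_gap: 0.161
gripper_force: 29.5
```

Call:
servo_tool(
  rows=[
    [[0,0,0,-0.015,0,0,-1],[0,0,0,-0.005,0,0,-1],[0,0,0,0,0,0,-1],[0,0,0,0,0,0,-1]],
  ],
)

```text
t: 4.67
tcp_pos: [0.6188, 0.034, 0.0458]
tool_rot: [0.649, 0.761, 0.0, 0.001]
force: [-0.5, -1.2, 4.7]
finger_gap: 0.164
gripper_force: 29.4
```

```bash
python3 -c "
from h import *
to([.595,.184,.046],8.85)
S=manip.snapshot('side');T=manip.snapshot('top')
cv2.imwrite('pics/c3.png',np.hstack([cv2.resize(S[200:320,260:380],(400,400),interpolation=2),cv2.resize(T[180:300,240:360],(400,400),interpolation=2)]))"
```

```text
t 4.67 tcp [0.6188 0.034  0.0458] yaw 9.03 z [ 0.0016 -0.0003 -1.    ] F [-0.4858 -1.2301  4.6981] gap 0.164 shift [ 0.1519  0.     -0.0003] turn 0.18132420825418194 q [-0.1252  0.7413  1.5699 -0.0002  0.8289 -0.2827]
```

View pics/c3.png

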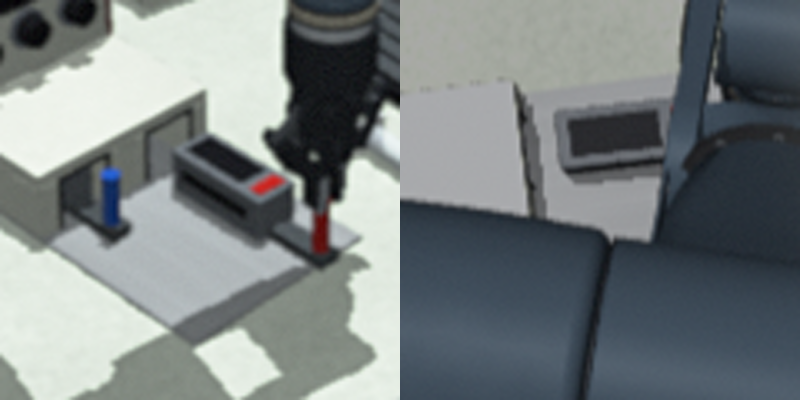

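The cassette is fully out and flat on the apron, with a gap behind the body at about (175,160) in the crop. Now I release it and rise.

Call:
servo_tool(
  rows=[
    [[0,0,0,0,0,0,0.2],[0,0,0,0,0,0,0.2],[0,0,0,0,0,0,0.2],[0,0,0,0,0,0,0.2],[0,0,0,0,0,0,0.2],[0,0,0,0,0,0,0.2]],
  ],
)

```text
t: 5.27
tcp_pos: [0.6179, 0.0351, 0.045]
tool_rot: [0.649, 0.761, -0.0, -0.0]
force: [0.6, 0.6, 1.0]
finger_gap: 0.597
gripper_force: 0.0
```

Call:
servo_tool(
  rows=[
    [[0,0,0,0,0,-0.01,0.2],[0,0,0,0,0,-0.02,0.2],[0,0,0,0,0,-0.03,0.2],[0,0,0,0,0,-0.04,0.5],[0,0,0,0,0,-0.04,1],[0,0,0,0,0,0,1],[0,0,0,0,0,0,1]],
  ],
)

```text
t: 5.85
tcp_pos: [0.6202, 0.0348, 0.1894]
tool_rot: [0.649, 0.761, 0.002, 0.003]
force: [-0.3, -0.3, -1.2]
finger_gap: 0.998
gripper_force: 0.0
```

```bash
python3 -c "
from h import *
to([.6,.13,.046],8.85)
S=manip.snapshot('side');T=manip.snapshot('top');cv2.imwrite('pics/s4.png',S);cv2.imwrite('pics/t4.png',T)
for n,I,(x,y,w,h) in(('top',T,(260,190,110,70)),('side',S,(290,215,90,80))):
    H=cv2.cvtColor(I,cv2.COLOR_BGR2HSV)[y:y+h,x:x+w]
    red=((H[...,0]<10)|(H[...,0]>170))&(H[...,1]>130)&(H[...,2]>60)
    drk=(H[...,2]<60)
    print(n,'red',blobs(red,(x,y)),'dark',blobs(drk,(x,y),60))
cv2.imwrite('pics/c4.png',np.hstack([cv2.resize(S[225:300,300:375],(400,400),interpolation=2),cv2.resize(T[190:270,270:350],(400,400),interpolation=2)]))"
```

```text
t 5.85 tcp [0.6202 0.0348 0.1894] yaw 9.11 z [ 0.008 -0.001 -1.   ] F [-0.3373 -0.2638 -1.1931] gap 0.998 shift [ 0.0975 -0.006   0.1432] turn 0.25631449556101416 q [-0.1236  0.5469  1.4746  0.      1.1121 -0.2825]
top red [(np.int32(13), array([346, 212,   3,   5]), array([347.    , 214.3077]))] dark [(np.int32(531), array([336, 190,  34,  29]), array([352.2411, 201.5122])), (np.int32(268), array([291, 214,  27,  13]), array([303.7612, 219.597 ])), (np.int32(525), array([314, 219,  56,  41]), array([336.101 , 239.6933]))]
side red [(np.int32(27), array([336, 253,   9,   5]), array([339.8519, 255.    ])), (np.int32(58), array([354, 259,   5,  17]), array([355.8448, 266.9483]))] dark [(np.int32(135), array([356, 215,  24,  16]), array([369.4   , 221.3185])), (np.int32(113), array([318, 242,  20,  12]), array([327.2743, 247.4513])), (np.int32(324), array([313, 248,  48,  32]), array([332.2222, 262.1698]))]
```

View pics/c4.png

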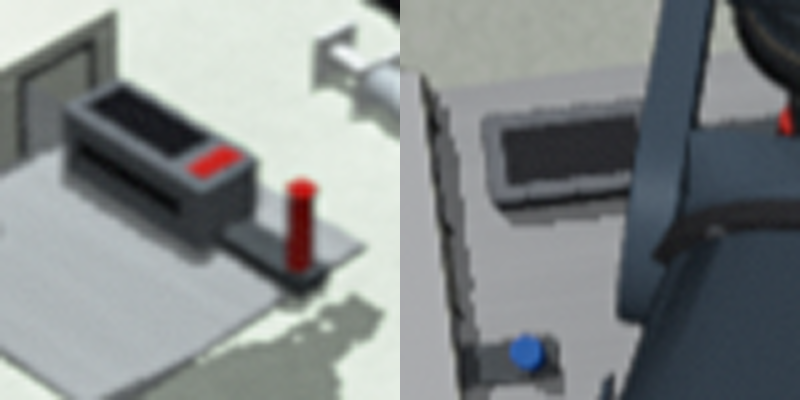

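```bash
python3 -c "
from h import *
s=lambda p:(300+p[0]/5.3333,225+p[1]/5.3333);t=lambda p:(270+(p[0]-400)/5,190+p[1]/5)
print(tri(s((115,80)),t((485,120))),tri(s((65,118)),t((497,205))))
c=[plane('side',s(p),.048)[:2] for p in((115,80),(65,118),(215,195),(258,158))]
print(np.array(c),'centre',np.mean(c,0));d=c[0]-c[3]+c[1]-c[2];print('yaw',np.degrees(np.arctan2(d[1],d[0])),np.linalg.norm(d)/2,np.linalg.norm(c[0]-c[1]))
S=cv2.imread('pics/s4.png')
for a,b in(((118,82),(256,156)),((68,120),(212,194))):
    e=edge('side',S,s(a),s(b),.048,2);print(np.degrees(np.arctan2(e[1][1],e[1][0]))%180,e)
P=tri((355.8,260.2),(347,213));print('post',P)
o=np.array([.539,.210]);x=np.array([.988,.1538]);y=np.array([-.1538,.988])
for q in(np.mean(c,0),P[0][:2]):print((q-o)@x,(q-o)@y)
"
```

```text
(array([0.616 , 0.1946, 0.0441]), np.float64(0.0028517697551870653)) (array([0.574 , 0.1864, 0.0398]), np.float64(0.0009661460316778275))
[[0.6114 0.1905]
 [0.5679 0.1765]
 [0.5918 0.0731]
 [0.6303 0.0859]] centre [0.6003 0.1315]
yaw 101.62646748726492 0.10620402031103778 0.04566718130890051
99.24877 (array([0.6248, 0.1274], dtype=float32), array([ 0.1607, -0.987 ], dtype=float32), np.float32(0.22087526), 25)
98.55539 (array([0.5794, 0.1266], dtype=float32), array([ 0.1488, -0.9889], dtype=float32), np.float32(0.26334345), 32)
post (array([0.62  , 0.0397, 0.0606]), np.float64(0.0006297838316743307))
0.04852362885883259 -0.08698430721830501
0.053880119437667406 -0.18072938699315985
```

Call:
servo_tool(
  rows=[
    [[0,0,0,0.03,-0.001,0,1],[0,0,0,0.035,-0.001,0,1],[0,0,0,0.036,-0.001,0,1],[0,0,0,0,0,0.03,1],[0,0,0,0,0,0.03,1],[0,0,0,0,0,0.03,1],[0,0,0,0,0,0.01,1],[0,0,0,0,0,0,1]],
  ],
)

```text
t: 6.62
tcp_pos: [0.5952, 0.134, 0.0807]
tool_rot: [0.649, 0.761, -0.004, -0.004]
force: [0.7, -0.4, -0.1]
finger_gap: 1.004
gripper_force: 0.0
```

```bash
python3 -c "
from h import *
to([.6012,.134,.030],9.0)"
```

```text
t 6.62 tcp [0.5952 0.134  0.0807] yaw 9.09 z [-0.0105 -0.0004 -0.9999] F [ 0.695  -0.3705 -0.0584] gap 1.004 shift [-0.001   0.0064  0.0507] turn 0.08943555892898303 q [ 0.0385  0.6836  1.57   -0.      0.8985 -0.1202]
```

Call:
servo_tool(
  rows=[
    [[0,0,0,0,0,0.015,1],[0,0,0,0,0,0.015,1],[0,0,0,0,0,0.015,1],[0,0,0,0,0,0.01,1],[0,0,0,0,0,0.003,1],[0,0,0,0,0,0,1],[0,0,0,0,0,0,1],[0,0,0,0,0,0,1]],
  ],
)

```text
t: 7.28
tcp_pos: [0.6001, 0.1342, 0.0284]
tool_rot: [0.649, 0.761, 0.001, 0.001]
force: [0.2, 0.1, -0.7]
finger_gap: 0.999
gripper_force: 0.0
```

```bash
python3 -c "
from h import *
to([.6012,.134,.030],9.0)"
```

```text
t 7.28 tcp [0.6001 0.1342 0.0284] yaw 9.09 z [ 0.0021  0.0001 -1.    ] F [ 0.224   0.0718 -0.6618] gap 0.999 shift [-0.0004  0.0011 -0.0016] turn 0.08989198388337627 q [ 0.0385  0.7633  1.5892  0.      0.787  -0.1202]
```

Call:
servo_tool(
  rows=[
    [[0,0,0,0,0,0,-1],[0,0,0,0,0,0,-1],[0,0,0,0,0,0,-1],[0,0,0,0,0,0,-1],[0,0,0,0,0,0,-1],[0,0,0,0,0,0,-1],[0,0,0,0,0,0,-1],[0,0,0,0,0,0,-1]],
  ],
  squeeze=45,
)

```text
t: 7.95
tcp_pos: [0.6, 0.1344, 0.0311]
tool_rot: [0.649, 0.761, 0.001, 0.001]
force: [-4.4, 0.7, 19.2]
finger_gap: -0.001
gripper_force: 9.5
```

Call:
servo_tool(
  rows=[
    [[0,0,0,0,0,-0.005,-1],[0,0,0,0,0,-0.01,-1],[0,0,0,0,0,-0.01,-1],[0,0,0,0,0,-0.008,-1],[0,0,0,-0.02,0,0,-1],[0,0,0,-0.03,0,0,-1],[0,0,0,0,0,0,-1],[0,0,0,0,0,0,-1]],
  ],
)

```text
t: 8.62
tcp_pos: [0.6077, 0.0835, 0.0608]
tool_rot: [0.65, 0.76, 0.0, 0.0]
force: [-0.9, -0.1, -0.3]
finger_gap: -0.004
gripper_force: 0.0
```

```bash
python3 - <<'E'
from h import *
to([.6012,.134,.030],9.0)
S=manip.snapshot('side');T=manip.snapshot('top');cv2.imwrite('pics/s5.png',S);cv2.imwrite('pics/t5.png',T)
for n,I,(x,y,w,h) in(('top',T,(300,190,110,70)),('side',S,(300,200,110,100))):
    H=cv2.cvtColor(I,cv2.COLOR_BGR2HSV)[y:y+h,x:x+w]
    red=((H[...,0]<10)|(H[...,0]>170))&(H[...,1]>130)&(H[...,2]>60)
    print(n,'red',blobs(red,(x,y)))
# station: cap and guides
g=cv2.cvtColor(T,cv2.COLOR_BGR2GRAY)
a=cv2.resize(S[305:365,350:430],(400,300),interpolation=2);b=cv2.resize(S[315:375,400:480],(400,300),interpolation=2)
c=cv2.resize(T[225:285,405:485],(400,300),interpolation=2);d=cv2.resize(T[240:300,470:550],(400,300),interpolation=2)
cv2.imwrite('pics/c5.png',np.vstack([np.hstack([a,b]),np.hstack([c,d])]))
E
```

```text
t 8.62 tcp [0.6077 0.0835 0.0608] yaw 8.94 z [ 0.0008  0.0001 -1.    ] F [-0.9024 -0.1468 -0.2964] gap -0.004 shift [0.0509 0.0014 0.0308] turn -0.06247338067925057 q [-0.0455  0.7128  1.5802  0.0001  0.8478 -0.2016]
top red [(np.int32(19), array([346, 211,   4,   7]), array([347.6842, 214.3158]))]
side red [(np.int32(27), array([336, 253,   9,   5]), array([339.9259, 254.8889])), (np.int32(58), array([354, 259,   5,  17]), array([355.8448, 267.1034]))]
```

View pics/c5.png

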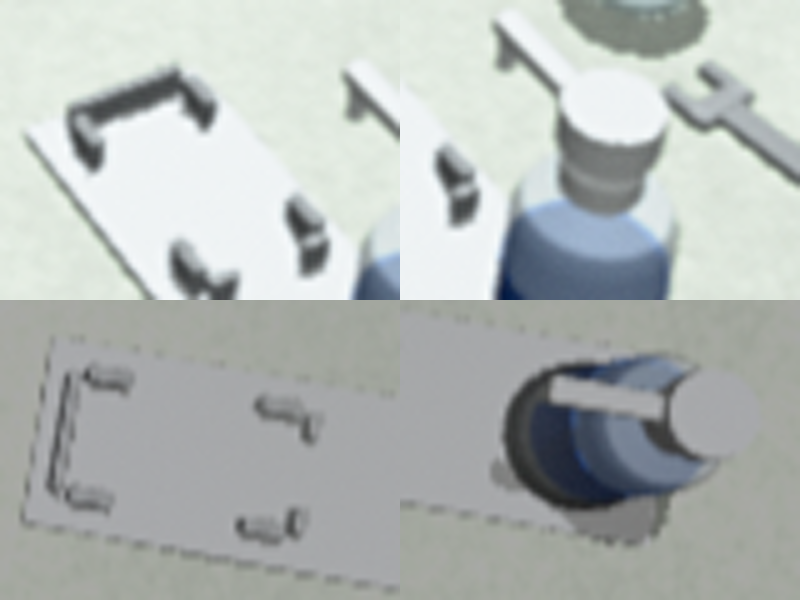

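The station view is clear, but the gripper shut fully without the cassette. I'll look at the current scene before going on.

```bash
python3 - <<'E'
import cv2,numpy as np
S=cv2.imread('pics/s5.png');T=cv2.imread('pics/t5.png')
cv2.imwrite('pics/c6.png',np.hstack([cv2.resize(S[190:300,280:390],(400,400),interpolation=2),cv2.resize(T[180:290,260:370],(400,400),interpolation=2)]))
E
```

```text
(no output)
```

View pics/c6.png

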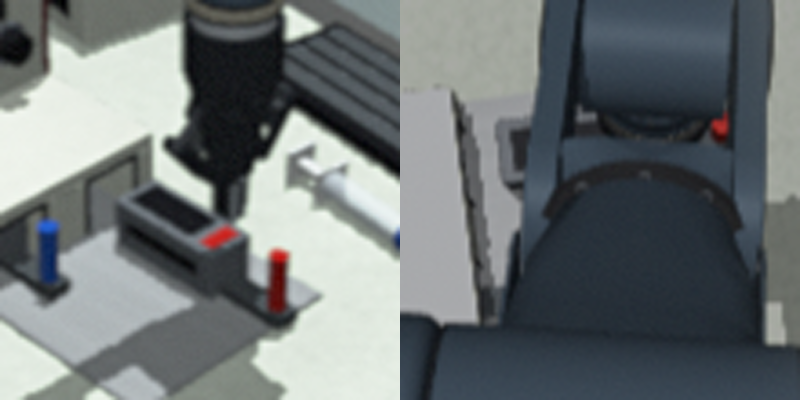

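```bash
python3 - <<'E'
from h import *
for z in(.04,.05,.06,.07,.08):
  print(z,proj('side',[.6077,.0835,z]),proj('top',[.6077,.0835,z]))
print(proj('side',[.5886,.1885,.048]), proj('side',[.6106,.0795,.048]))
o,d=ray('side',(343.3,250));
for z in(.04,.05,.06): print(z,plane('side',(343.3,250),z))
s=manip.sense();print(s["q"])
E
```

```text
0.04 [342.5162 260.0702] [329.5929 218.7772]
0.05 [342.5897 257.2122] [329.6102 218.1781]
0.06 [342.6638 254.3315] [329.6278 217.5697]
0.07 [342.7385 251.4276] [329.6456 216.9519]
0.08 [342.8138 248.5004] [329.6637 216.3244]
[315.663  242.8605] [344.2593 258.113 ]
0.04 [0.6395 0.1212 0.04  ]
0.05 [0.6307 0.1101 0.05  ]
0.06 [0.6219 0.0991 0.06  ]
[-0.0431  0.7131  1.5811  0.0005  0.8478 -0.2016]
```

Two signs agree: the closed tips image at z≈0.075 when they should be at 0.042, and they pressed on the 48 mm block top at TCP z 0.031. So the real tips stand about 35 mm higher than reported. The cassette has not moved, and I regrasp with that correction.

Call:
servo_tool(
  rows=[
    [[0,0,0,0,0,-0.01,1],[0,0,0,0.02,0,0,1],[0,0,0,0.02,0.001,0,1],[0,0,0,0.011,0,0,1],[0,0,0,0,0,0,1],[0,0,0,0,0,0,1],[0,0,0,0,0,0.02,1],[0,0,0,0,0,0.02,1]],
  ],
)

```text
t: 9.38
tcp_pos: [0.6017, 0.1348, 0.0314]
tool_rot: [0.649, 0.761, 0.001, 0.002]
force: [0.5, -0.2, -1.0]
finger_gap: 0.999
gripper_force: 0.0
```

Call:
servo_tool(
  rows=[
    [[0,0,0,0,0,0.01,1],[0,0,0,0,0,0.008,1],[0,0,0,0,0,0.006,1],[0,0,0,0,0,0.005,1],[0,0,0,0,0,0,1],[0,0,0,0,0,0,1]],
  ],
)

```text
t: 9.88
tcp_pos: [0.6003, 0.1352, 0.0015]
tool_rot: [0.649, 0.761, 0.0, 0.0]
force: [0.5, 1.4, -0.1]
finger_gap: 1.003
gripper_force: 0.0
```

```bash
python3 - <<'E'
from h import *
to([.6012,.134,-.004],9.0)
S=manip.snapshot('side');cv2.imwrite('pics/c7.png',cv2.resize(S[190:300,280:390],(400,400),interpolation=2))
E
```

```text
t 9.88 tcp [0.6003 0.1352 0.0015] yaw 9.08 z [ 0.0004 -0.     -1.    ] F [ 0.475   1.4101 -0.0833] gap 1.003 shift [-0.0013  0.0007  0.0055] turn 0.08354644698005131 q [ 0.0402  0.8066  1.593  -0.0001  0.7415 -0.1183]
```

View pics/c7.png

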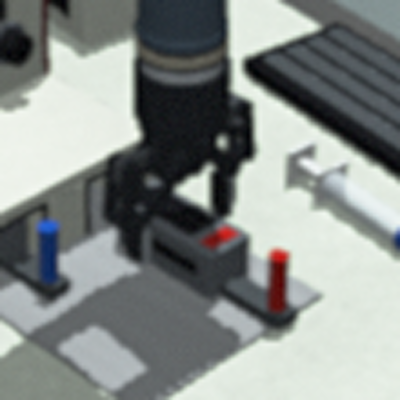

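Call:
servo_tool(
  rows=[
    [[0,0,0,0,0,0.004,1],[0,0,0,0,0,0,-1],[0,0,0,0,0,0,-1],[0,0,0,0,0,0,-1],[0,0,0,0,0,0,-1],[0,0,0,0,0,0,-1],[0,0,0,0,0,0,-1],[0,0,0,0,0,0,-1]],
  ],
  squeeze=45,
)

```text
t: 10.6
tcp_pos: [0.6011, 0.1354, -0.002]
tool_rot: [0.649, 0.761, 0.001, 0.001]
force: [2.2, 0.0, 4.1]
finger_gap: 0.53
gripper_force: 47.9
```

Call:
servo_tool(
  rows=[
    [[0,0,0,0,0,-0.005,-1],[0,0,0,0,0,-0.01,-1],[0,0,0,0,0,-0.01,-1],[0,0,0,0,0,-0.008,-1],[0,0,0,-0.01,0,0,-1],[0,0,0,-0.02,0,0,-1],[0,0,0,0,0,0,-1],[0,0,0,0,0,0,-1]],
  ],
)

```text
t: 11.27
tcp_pos: [0.6049, 0.1043, 0.0305]
tool_rot: [0.65, 0.76, -0.0, 0.0]
force: [0.2, 0.5, -2.3]
finger_gap: 0.534
gripper_force: 47.4
```

```bash
python3 - <<'E'
from h import *
to([.6012,.134,-.004],9.0)
S=manip.snapshot('side');T=manip.snapshot('top');cv2.imwrite('pics/s8.png',S)
for n,I,(x,y,w,h) in(('top',T,(300,190,110,70)),('side',S,(300,200,110,100))):
    H=cv2.cvtColor(I,cv2.COLOR_BGR2HSV)[y:y+h,x:x+w]
    red=((H[...,0]<10)|(H[...,0]>170))&(H[...,1]>130)&(H[...,2]>60)
    print(n,'red',blobs(red,(x,y)))
cap=tri((442.4,336.2),(532.6,263));print('cap',cap)
cr=tri((388.85,341),(442.15,255.7));print('cradle guides mean',cr, plane('top',(442.15,255.7),.018),plane('side',(388.85,341),.018))
ys=np.array([.1547,.988]);print('origin from cap',cap[0][:2]+.17*ys)
a=np.array(cr[0][:2])-cap[0][:2];print('axis angle',np.degrees(np.arctan2(a[1],a[0])),np.linalg.norm(a))
t=lambda p:(405+p[0]/5,225+(p[1]-300)/5)
g=[plane('top',t(p),.02)[:2] for p in((108,378),(90,500),(285,408),(260,528))];print(np.array(g),'angles',[np.degrees(np.arctan2(*(g[i]-g[j])[::-1])) for i,j in((0,2),(1,3))])
E
```

```text
t 11.27 tcp [0.6049 0.1043 0.0305] yaw 8.97 z [ 0.     -0.0001 -1.    ] F [ 0.1959  0.4565 -2.3379] gap 0.534 shift [0.03   0.001  0.0345] turn -0.0289421446597089 q [-0.0111  0.7598  1.5897 -0.0001  0.7921 -0.1676]
top red [(np.int32(30), array([359, 208,   6,   7]), array([361.4333, 211.1667])), (np.int32(20), array([335, 213,   5,   7]), array([337.7, 216.8]))]
side red [(np.int32(28), array([343, 248,   9,   6]), array([347.2143, 250.75  ])), (np.int32(60), array([362, 255,   6,  17]), array([364.4   , 263.1333]))]
cap (array([ 0.4941, -0.3775,  0.1831]), np.float64(3.411047750636125e-05))
cradle guides mean (array([ 0.5205, -0.2114,  0.0165]), np.float64(7.118536263976027e-05)) [ 0.5203 -0.2111  0.018 ] [ 0.5194 -0.2125  0.018 ]
origin from cap [ 0.5204 -0.2095]
axis angle 80.96518366801857 0.1681408035628378
[[ 0.5587 -0.1704]
 [ 0.4949 -0.1611]
 [ 0.5451 -0.2621]
 [ 0.4824 -0.2487]] angles [np.float64(81.51751998033167), np.float64(81.88887295919444)]
```

Call:
servo_tool(
  rows=[
    [[0,0,6,0,0,0,-1],[0,0,6,0,0,0,-1],[0,0,6,0,0,0,-1],[0,0,0,-0.02,-0.01,0,-1],[0,0,0,-0.03,-0.01,0,-1],[0,0,0,-0.03,-0.01,0,-1],[0,0,0,-0.03,-0.004,0,-1],[0,0,0,-0.03,0,0,-1]],
  ],
)

```text
t: 12.03
tcp_pos: [0.5471, -0.0272, 0.0301]
tool_rot: [0.759, 0.651, -0.001, -0.001]
force: [0.4, 0.1, -2.7]
finger_gap: 0.533
gripper_force: 47.3
```

Call:
servo_tool(
  rows=[
    [[0,0,0,-0.03,0,0,-1],[0,0,0,-0.03,0,0,-1],[0,0,0,-0.02,0,0,-1],[0,0,0,-0.01,0,0,-1],[0,0,0,0,0,0,-1],[0,0,0,0,0,0,-1],[0,0,0,0,0,0,-1]],
  ],
)

```text
t: 12.62
tcp_pos: [0.5353, -0.1147, 0.0302]
tool_rot: [0.76, 0.65, -0.0, -0.001]
force: [0.4, -0.4, -2.3]
finger_gap: 0.536
gripper_force: 47.3
```

```bash
python3 - <<'E'
from h import *
p=tri((364.4,256.4),(361.6,210.8));print('before: post',p,'centre',p[0][:2]+.105*np.array([-.1564,.9877]),'tcp .6049 .1043')
to([.5205,-.2105,-.004],-9.0)
S=manip.snapshot('side');T=manip.snapshot('top');cv2.imwrite('pics/s9.png',S);cv2.imwrite('pics/t9.png',T)
for n,I,(x,y,w,h) in(('top',T,(400,200,110,85)),('side',S,(330,250,120,120))):
    H=cv2.cvtColor(I,cv2.COLOR_BGR2HSV)[y:y+h,x:x+w]
    red=((H[...,0]<10)|(H[...,0]>170))&(H[...,1]>130)&(H[...,2]>60)
    print(n,'red',blobs(red,(x,y)))
cv2.imwrite('pics/c9.png',np.hstack([cv2.resize(S[250:370,340:460],(400,400),interpolation=2),cv2.resize(T[200:300,400:500],(400,400),interpolation=2)]))
E
```

```text
before: post (array([0.6205, 0.005 , 0.094 ]), np.float64(0.0012377470497277842)) centre [0.604  0.1087] tcp .6049 .1043
t 12.62 tcp [ 0.5353 -0.1147  0.0302] yaw -8.84 z [-0.0008  0.0008 -1.    ] F [ 0.362  -0.3632 -2.3492] gap 0.536 shift [-0.0969  0.0002  0.0341] turn 0.15699175083418027 q [-0.4156  0.7065  1.7629  0.0007  0.6733 -0.2618]
top red []
side red [(np.int32(44), array([371, 303,  12,   6]), array([376.9091, 305.5455])), (np.int32(93), array([388, 315,   7,  20]), array([390.957 , 324.7527])), (np.int32(93), array([334, 341,   6,  19]), array([336.7419, 349.9355]))]
```

View pics/c9.png

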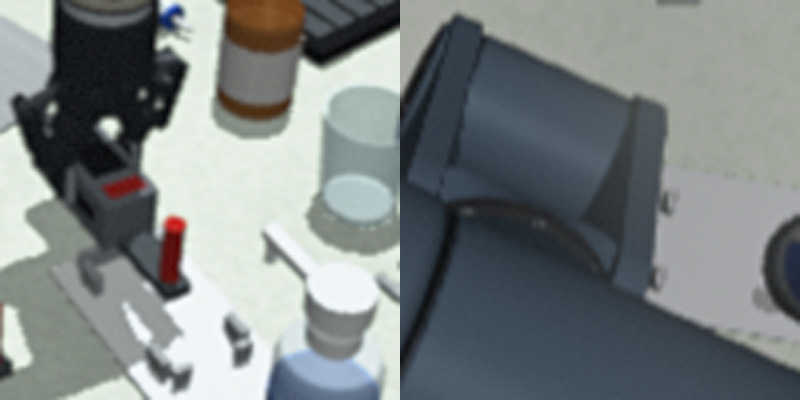

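```bash
python3 - <<'E'
from h import *
ys=np.array([.1564,.9877]);xs=np.array([.9877,-.1564])
p=plane('side',(391.0,316.8),.094)[:2];b=plane('side',(391,333.5),.044)[:2];t=np.array([.5353,-.1147]);o=np.array([.5205,-.2105])
for q in(p,b):
  c=q+.105*ys;print('post',q,'centre-tcp in station axes',(c-t)@xs,(c-t)@ys,'centre to station',(o-c)@xs,(o-c)@ys,'post to nozzle',(o-.105*ys-q)@xs)
E
```

```text
post [ 0.5199 -0.2111] centre-tcp in station axes -0.00013232869574195593 0.007371835063928015 centre to station 0.0004974886957419198 -0.10430821506392803 post to nozzle 0.000497488695741922
post [ 0.521  -0.2154] centre-tcp in station axes 0.0016469496059923353 0.003286986173171477 centre to station -0.0012817896059923687 -0.10022336617317149 post to nozzle -0.0012817896059923665
```

Post and cassette measure about 5 mm ahead of the TCP, well aligned sideways. Next I slide in under the spout.

Call:
servo_tool(
  rows=[
    [[0,0,0.16,-0.015,0,0,-1],[0,0,0,-0.02,0,0,-1],[0,0,0,-0.02,0,0,-1],[0,0,0,-0.02,0,0,-1],[0,0,0,-0.016,0,0,-1],[0,0,0,-0.01,0,0,-1],[0,0,0,0,0,0,-1],[0,0,0,0,0,0,-1]],
  ],
)

```text
t: 13.38
tcp_pos: [0.5196, -0.2153, 0.0303]
tool_rot: [0.761, 0.649, 0.0, -0.0]
force: [-0.5, -0.2, -3.4]
finger_gap: 0.531
gripper_force: 47.3
```

```bash
python3 - <<'E'
from h import *
to([.5198,-.2152,-.004],-9.0)
S=manip.snapshot('side');T=manip.snapshot('top');cv2.imwrite('pics/s10.png',S);cv2.imwrite('pics/t10.png',T)
for n,I,(x,y,w,h) in(('top',T,(420,200,110,85)),('side',S,(370,250,120,140))):
    H=cv2.cvtColor(I,cv2.COLOR_BGR2HSV)[y:y+h,x:x+w]
    red=((H[...,0]<10)|(H[...,0]>170))&(H[...,1]>130)&(H[...,2]>60)
    print(n,'red',blobs(red,(x,y)))
o=np.array([.5205,-.2105]);ys=np.array([.1564,.9877])
for z in(.094,.044):print(proj('side',[*(o-.105*ys),z]))
print('nozzle',proj('side',[*(o-.105*ys),.148]),'patch',proj('side',[*(o-.045*ys),.076]))
E
```

```text
t 13.38 tcp [ 0.5196 -0.2153  0.0303] yaw -9.07 z [-0.0004  0.0007 -1.    ] F [-0.4958 -0.1613 -3.4432] gap 0.531 shift [0.0001 0.0002 0.0343] turn -0.07357047747478873 q [-0.5916  0.7177  1.7245  0.0005  0.7001 -0.4337]
top red []
side red [(np.int32(55), array([395, 330,  13,   7]), array([400.8   , 332.8909])), (np.int32(109), array([414, 344,   8,  21]), array([417.0826, 354.2294]))]
[418.0677 346.8871]
[415.6631 363.0576]
nozzle [420.8105 328.4422] patch [401.4447 334.8736]
```

Call:
servo_tool(
  rows=[
    [[0,0,0,0,0,0.006,-1],[0,0,0,0,0,0.006,-1],[0,0,0,0,0,0.005,-1],[0,0,0,0,0,0.004,-1],[0,0,0,0,0,0,-1],[0,0,0,0,0,0,-1]],
  ],
)

```text
t: 13.98
tcp_pos: [0.5193, -0.2157, 0.0087]
tool_rot: [0.761, 0.649, -0.0, -0.001]
force: [0.3, -0.2, -2.5]
finger_gap: 0.531
gripper_force: 47.3
```

Call:
servo_tool(
  rows=[
    [[0,0,0,0,0,0.002,-1],[0,0,0,0,0,0.001,-1],[0,0,0,0,0,0,-1]],
  ],
)

```text
t: 14.23
tcp_pos: [0.5196, -0.216, 0.0062]
tool_rot: [0.761, 0.649, -0.0, -0.0]
force: [0.2, -0.3, -2.5]
finger_gap: 0.535
gripper_force: 47.3
```

Call:
servo_tool(
  rows=[
    [[0,0,0,0,0,0.002,-1],[0,0,0,0,0,0.002,-1],[0,0,0,0,0,0.001,-1],[0,0,0,0,0,0,-1],[0,0,0,0,0,0,-1]],
  ],
)

```text
t: 14.65
tcp_pos: [0.5195, -0.2159, 0.0012]
tool_rot: [0.761, 0.649, -0.0, -0.0]
force: [-0.6, 0.0, -2.6]
finger_gap: 0.534
gripper_force: 47.3
```

Call:
servo_tool(
  rows=[
    [[0,0,0,0,0,0.001,-1],[0,0,0,0,0,0.0005,-1],[0,0,0,0,0,0,-1],[0,0,0,0,0,0,-1]],
  ],
)

```text
t: 14.98
tcp_pos: [0.5197, -0.216, 0.0]
tool_rot: [0.761, 0.649, 0.0, 0.0]
force: [-0.9, 0.2, -0.4]
finger_gap: 0.53
gripper_force: 47.4
```

```bash
python3 - <<'E'
from h import *
to([.5198,-.2152,-.004],-9.0)
S=manip.snapshot('side');cv2.imwrite('pics/s11.png',S);x,y,w,h=370,250,120,140
H=cv2.cvtColor(S,cv2.COLOR_BGR2HSV)[y:y+h,x:x+w]
red=((H[...,0]<10)|(H[...,0]>170))&(H[...,1]>130)&(H[...,2]>60)
print('red',blobs(red,(x,y)))
o=np.array([.5205,-.2105]);ys=np.array([.1564,.9877])
for z in(.068,.018):print(proj('side',[*(o-.105*ys),z]))
print('patch',proj('side',[*(o-.045*ys),.05]))
E
```

```text
t 14.98 tcp [ 0.5197 -0.216   0.    ] yaw -9.07 z [ 0.0003 -0.0002 -1.    ] F [-0.9249  0.1604 -0.3698] gap 0.530 shift [ 0.0009 -0.      0.004 ] turn -0.06526038908657483 q [-0.5925  0.7704  1.7318 -0.      0.639  -0.4342]
red [(np.int32(57), array([394, 339,  13,   8]), array([399.7368, 342.6491])), (np.int32(113), array([412, 354,   9,  21]), array([416.    , 364.0442]))]
[416.8018 355.4002]
[414.4607 371.1437]
patch [400.4526 343.1321]
```

Call:
servo_tool(
  rows=[
    [[0,0,0,0,0,0.0005,-1],[0,0,0,0,0,0,-1],[0,0,0,0,0,0,0.7],[0,0,0,0,0,0,0.7],[0,0,0,0,0,0,0.7],[0,0,0,0,0,0,0.7],[0,0,0,0,0,0,0.7],[0,0,0,0,0,0,0.7]],
  ],
)

```text
t: 15.7
tcp_pos: [0.5196, -0.216, -0.0008]
tool_rot: [0.761, 0.649, -0.0, -0.0]
force: [-0.8, 0.8, -0.3]
finger_gap: 0.849
gripper_force: 0.0
```

Call:
servo_tool(
  rows=[
    [[0,0,0,0,0,-0.01,0.7],[0,0,0,0,0,-0.02,0.7],[0,0,0,0,0,-0.03,0.7],[0,0,0,0,0,-0.04,0.7],[0,0,0,0,0,-0.04,0.7],[0,0,0,0,0,-0.04,0],[0,0,0,0,0,-0.04,-1],[0,0,0,0,0,-0.03,-1]],
  ],
)

```text
t: 16.37
tcp_pos: [0.5202, -0.2163, 0.2539]
tool_rot: [0.761, 0.649, 0.001, 0.002]
force: [0.1, 0.4, -0.1]
finger_gap: 0.43
gripper_force: 0.0
```

```bash
python3 - <<'E'
from h import *
to([.4941,-.3775,.21],-9.0)
S=manip.snapshot('side');T=manip.snapshot('top');cv2.imwrite('pics/s12.png',S);x,y,w,h=370,250,120,140
H=cv2.cvtColor(S,cv2.COLOR_BGR2HSV)[y:y+h,x:x+w]
red=((H[...,0]<10)|(H[...,0]>170))&(H[...,1]>130)&(H[...,2]>60)
print('red',blobs(red,(x,y)))
# gripper tip: lowest dark pixel column near tool axis vs s11
H=cv2.cvtColor(S,cv2.COLOR_BGR2HSV);s=manip.sense();
for z in(.1,.15,.2,.25):
  p=proj('side',[*s["tcp_pos"][:2],z]);print(z,p)
c=int(round(p[0]));print('V col',c,H[200:340:2,c,2])
E
```

```text
t 16.37 tcp [ 0.5202 -0.2163  0.2539] yaw -9.06 z [ 0.004  -0.0027 -1.    ] F [ 0.0509  0.3966 -0.0642] gap 0.430 shift [-0.1632 -0.0006  0.0442] turn -0.057891921804980484 q [-0.5924  0.3972  1.5462  0.      1.1934 -0.4343]
red [(np.int32(58), array([394, 339,  13,   8]), array([400.    , 342.6207])), (np.int32(114), array([412, 354,   9,  21]), array([415.9737, 364.0439]))]
0.1 [394.1845 316.0188]
0.15 [395.955  299.2806]
0.2 [397.8172 281.6758]
0.25 [399.7784 263.1353]
V col 400 [ 29  26  23  28  23  24  25  28  31  32  29  26  24  19  25  33  34  69
  87  56  29  19  18 133 238 237 231 235 234 233 234 234 234 236 235 236
 236 237 236 238 240 237 240 241 241 241 238 238 240 240 237 236 239 239
 236 238 238 238 236 239 238 239 238 239 240 223 143  93  76 139]
```

Call:
servo_tool(
  rows=[
    [[0,0,0,-0.03,0,0,-1],[0,0,0,-0.04,0,0,-1],[0,0,0,-0.04,0,0,-1],[0,0,0,-0.035,-0.0006,0,-1],[0,0,0,-0.018,0,0,-1],[0,0,0,0,0,0,-1],[0,0,0,0,0,0,-1],[0,0,0,0,0,0,-1]],
  ],
)

```text
t: 17.13
tcp_pos: [0.493, -0.3751, 0.2487]
tool_rot: [0.761, 0.649, 0.0, -0.001]
force: [-0.1, 0.6, -0.1]
finger_gap: -0.003
gripper_force: 0.0
```

```bash
python3 - <<'E'
from h import *
to([.4941,-.3775,.168],-9.0)
S=manip.snapshot('side');s=manip.sense();V=cv2.cvtColor(S,cv2.COLOR_BGR2HSV)[...,2]
for z in(.184,.22,.24,.26,.28,.3):print(z,proj('side',[*s["tcp_pos"][:2],z]))
c=int(round(proj('side',[*s["tcp_pos"][:2],.26])[0]))
for k in(c-2,c,c+2):print('V col',k,[int(v) for v in V[270:350:1,k]])
E
```

```text
t 17.13 tcp [ 0.493  -0.3751  0.2487] yaw -9.04 z [-0.0011  0.0025 -1.    ] F [-0.1315  0.5848 -0.0702] gap -0.003 shift [-0.0024  0.0015  0.0807] turn -0.041495552750348 q [-0.8309  0.4856  1.4059  0.0009  1.2526 -0.6734]
0.184 [441.1472 335.2014]
0.22 [443.6311 321.5409]
0.24 [445.0571 313.6983]
0.26 [446.5176 305.6666]
0.28 [448.0137 297.4386]
0.3 [449.5468 289.0072]
V col 445 [26, 28, 25, 25, 19, 23, 25, 23, 26, 21, 26, 29, 31, 29, 29, 28, 27, 23, 27, 26, 29, 28, 24, 26, 25, 25, 21, 22, 21, 26, 24, 25, 21, 27, 69, 126, 172, 197, 201, 202, 200, 201, 202, 201, 200, 181, 143, 129, 133, 133, 135, 136, 140, 137, 140, 175, 230, 235, 237, 240, 245, 246, 246, 246, 246, 246, 247, 248, 242, 204, 161, 154, 156, 154, 135, 128, 130, 127, 127, 125]
V col 447 [25, 29, 25, 25, 26, 26, 25, 28, 31, 25, 19, 27, 27, 28, 25, 28, 24, 22, 20, 27, 19, 22, 22, 29, 27, 26, 34, 40, 41, 46, 50, 60, 62, 67, 70, 82, 114, 169, 199, 202, 202, 200, 201, 202, 204, 189, 154, 133, 139, 137, 137, 139, 141, 139, 139, 156, 207, 234, 234, 235, 242, 247, 246, 246, 246, 246, 247, 240, 182, 151, 154, 154, 157, 149, 133, 127, 126, 124, 123, 121]
V col 449 [29, 25, 25, 27, 29, 27, 24, 23, 24, 26, 25, 19, 23, 22, 17, 22, 29, 20, 27, 26, 26, 24, 46, 66, 72, 73, 81, 83, 84, 90, 90, 91, 91, 90, 86, 98, 141, 192, 205, 203, 202, 201, 202, 202, 204, 194, 163, 143, 149, 142, 138, 138, 137, 134, 133, 137, 176, 229, 233, 230, 235, 241, 246, 247, 247, 247, 248, 240, 177, 150, 155, 155, 153, 136, 126, 120, 117, 118, 136, 176]
```

Call:
servo_tool(
  rows=[
    [[0,0,0,-0.002,0.0015,0.02,-1],[0,0,0,0,0,0.025,-1],[0,0,0,0,0,0.02,-1],[0,0,0,0,0,0.009,-1],[0,0,0,0,0,0.003,-1],[0,0,0,0,0,0,-1],[0,0,0,0,0,0,-1]],
  ],
)

```text
t: 17.77
tcp_pos: [0.4953, -0.379, 0.1734]
tool_rot: [0.761, 0.649, 0.0, 0.001]
force: [0.1, -0.2, 0.6]
finger_gap: 0.0
gripper_force: 0.0
```

Call:
servo_tool(
  rows=[
    [[0,0,0,0,0,0.003,-1],[0,0,0,0,0,0.002,-1],[0,0,0,0,0,0,-1]],
  ],
)

```text
t: 18.02
tcp_pos: [0.4946, -0.3792, 0.1677]
tool_rot: [0.761, 0.649, 0.0, 0.0]
force: [-0.6, 0.4, 0.3]
finger_gap: -0.003
gripper_force: 0.0
```

Call:
servo_tool(
  rows=[
    [[0,0,0,0,0,0.002,-1],[0,0,0,0,0,0.002,-1],[0,0,0,0,0,0.001,-1],[0,0,0,0,0,0,-1]],
  ],
)

```text
t: 18.35
tcp_pos: [0.4947, -0.3794, 0.1627]
tool_rot: [0.761, 0.649, 0.0, 0.0]
force: [0.4, 0.5, 4.2]
finger_gap: -0.002
gripper_force: 1.9
```

Call:
servo_tool(
  rows=[
    [[0,0,0,0,0,0.002,-1],[0,0,0,0,0,0.002,-1],[0,0,0,0,0,0,-1],[0,0,0,0,0,0,-1]],
  ],
)

```text
t: 18.68
tcp_pos: [0.4947, -0.3794, 0.1586]
tool_rot: [0.761, 0.649, -0.0, 0.0]
force: [-0.4, 0.8, 4.6]
finger_gap: -0.003
gripper_force: 2.8
```

Call:
servo_tool(
  rows=[
    [[0,0,0,0,0,0.002,-1],[0,0,0,0,0,0.001,-1],[0,0,0,0,0,0.001,-1],[0,0,0,0,0,0,-1],[0,0,0,0,0,0,-1]],
  ],
)

```text
t: 19.1
tcp_pos: [0.4948, -0.3794, 0.1551]
tool_rot: [0.761, 0.649, -0.0, 0.001]
force: [-0.9, 0.7, 7.3]
finger_gap: 0.005
gripper_force: 3.6
```

Call:
servo_tool(
  rows=[
    [[0,0,0,0,0,0.001,-1],[0,0,0,0,0,0.001,-1],[0,0,0,0,0,0,-1],[0,0,0,0,0,0,-1]],
  ],
)

```text
t: 19.43
tcp_pos: [0.4948, -0.3795, 0.155]
tool_rot: [0.761, 0.649, -0.0, 0.001]
force: [-2.2, 2.7, 16.3]
finger_gap: -0.003
gripper_force: 7.8
```

The cap is on its stop: force rose to 16 N with no further travel. I retreat and check.

Call:
servo_tool(
  rows=[
    [[0,0,0,0,0,-0.005,-1],[0,0,0,0,0,-0.008,-1],[0,0,0,0,0,-0.012,-1],[0,0,0,0,0,-0.03,-1],[0,0,0,0,0,-0.04,-1],[0,0,0,0,0,-0.03,-1],[0,0,0,0,0,0,-1],[0,0,0,0,0,0,-1]],
  ],
)

```text
t: 20.1
tcp_pos: [0.4951, -0.3798, 0.279]
tool_rot: [0.761, 0.649, 0.0, 0.002]
force: [-0.2, -0.3, -0.5]
finger_gap: -0.001
gripper_force: 0.0
```

```bash
python3 - <<'E'
from h import *
to([.5,-.38,.3])
S=manip.snapshot('side');x,y,w,h=250,220,240,170
H=cv2.cvtColor(S,cv2.COLOR_BGR2HSV)
red=((H[...,0]<10)|(H[...,0]>170))&(H[...,1]>130)&(H[...,2]>60);blu=(abs(H[...,0].astype(int)-112)<12)&(H[...,1]>120)&(H[...,2]>60)
print('red',blobs(red[y:y+h,x:x+w],(x,y)));print('blue',blobs(blu[y:280,x:350],(x,y)))
S0=cv2.imread('pics/side0.png');d=np.abs(S.astype(int)-S0).max(2)[325:370,425:465]>40
print('cap area diff px',d.sum());print([int(v) for v in S[325:350,442,1]],[int(v) for v in S0[325:350,442,1]])
E
```

```text
t 20.10 tcp [ 0.4951 -0.3798  0.279 ] yaw -9.06 z [ 0.0026 -0.003  -1.    ] F [-0.2304 -0.3303 -0.4804] gap -0.001 shift [ 0.0005  0.0049 -0.021 ] turn None q [-0.8331  0.4615  1.3607 -0.0001  1.3154 -0.6749]
red [(np.int32(59), array([394, 339,  13,   8]), array([399.9153, 342.6102])), (np.int32(90), array([334, 341,   6,  19]), array([336.7222, 349.9111])), (np.int32(51), array([308, 354,  10,   9]), array([312.3529, 357.9804])), (np.int32(113), array([412, 354,   9,  21]), array([416.0088, 363.9735]))]
blue [(np.int32(79), array([290, 250,   6,  18]), array([292.7722, 258.3418]))]
cap area diff px 0
[202, 230, 234, 237, 244, 245, 245, 245, 245, 244, 245, 245, 244, 244, 245, 245, 244, 228, 167, 128, 125, 127, 127, 126, 126] [179, 211, 216, 220, 230, 232, 231, 231, 231, 231, 231, 232, 230, 231, 232, 232, 232, 230, 189, 128, 109, 114, 115, 112, 111]
```

The cap is back up, the cassette has not moved in the cradle, the blue post is exactly where it started, and the arm is clear.

```bash
python3 -c "
from station import manip
print(manip.sign_off())"
```

```text
the job is handed in; nothing more can be done
None
```

I handed the job in at about 20 s: the red-post cassette lies released in the cradle under the nozzle, the cap was pressed to its stop and sprang back up, and the blue-post cassette has not moved; one failed body grasp briefly pressed the cassette's top (about 19 N) without shifting it, and sign-off returned no verdict.

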